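# Walk a heavy power supply into its bench dock and latch it

### The arm

A 6-joint arm with a two-finger parallel gripper is mounted at the origin on the work surface. World frame = base frame: x ahead of the robot, y to its left, z up, the work surface at z = 0. Lengths are in m, angles in degrees, forces in N, time in s.
With the tool pointing down it reaches from about 0.325 to 0.85 m from the base axis. Payload 15.5 kg.
Tool frame: the origin (TCP) lies at the very end of the fingers, on their centre line; the grasp point (between the pads) lies arm.grip_depth behind it (arm.grip_depth is the distance from the TCP to the grasp point, in m); z points along the fingers, y is the direction in which the jaws open and shut (so a half turn about z gives the same grasp; the last joint's range is limited). The gripper opens to 91 mm and grips with 3 to 60 N. Pads are 32 mm wide; open, the fingers measure 118 mm over their backs; the gripper's body (76 mm by 178 mm) begins 60 mm behind the grasp point.
Start: joints at [-69.185, 28.281, 77.091, -0, 74.628, -5.472], TCP at [0.277, -0.56, 0.214] pointing down, gripper open.
Joint ranges: [-166.48, 166.48], [-47.26, 123.95], [12.59, 153.08], [-70.14, 250.14], [6.76, 159.57], [-176.63, 176.63]. Speed limits (degrees/s): [108.29, 108.29, 147.25, 172.46, 172.46, 172.46].

### API

Orientations are given as a 3x3 rotation matrix whose columns are the frame's x, y, z axes.
In Python, from rig import arm gives the robot as it stands. Calls block until the motion is done:
- arm.move_to(position, orientation): joint-space move of the TCP to a pose.
- arm.move_l(position, orientation=None, feed=0.15): straight line of the TCP; orientation=None keeps the orientation; feed is the mean speed in m/s.
- arm.move_joints(angles): joint-space move.
- arm.grip(opening): finger opening in m; the grip force is fixed at half the most; returns when the fingers have stopped.
- arm.sleep(seconds).
- arm.solve_ik(position, orientation): joint angles nearest the present ones, or None.
- arm.snapshot(name): name is "side" or "top" or "wrist"; returns the picture (384x512x3 uint8, red, green, blue); there is no depth.
- arm.get_calibration(name): a dict with "intrinsics" (3x3 intrinsics, pixels), "cam_to_world" (4x4, takes a point from camera to world coordinates). Camera axes: x right, y down, z forward; pixel columns grow to the right and rows downward; lengths in m; the calibration is good to about 2 mm. A picture is of the moment at which its call begins: read the wrist's pose just before it. get_calibration takes no time and is no camera call; for the wrist camera it gives the pose at the moment of the call.
A pose or a line that the arm cannot do raises arm.Unreachable and nothing moves.
- arm.sign_off(): hands the job in, once; it reports no verdict.
Readings, each from a call of its own:
- arm.current_t(): time.
- arm.current_joint_positions(): joint angles.
- arm.current_dq(): joint speeds.
- arm.current_tau(): joint torques, N m.
- arm.current_ee_pos(): TCP position.
- arm.current_tool_rot(): TCP orientation.
- arm.current_force(): force on the tool from outside, world axes, zero at the start.
- arm.current_torque(): the same for the moment, N m.
- arm.current_width(): finger opening in m.
Only numpy, scipy, OpenCV 4.12 (cv2) and the standard library are available. Lean on these libraries where they do the work, as an engineer would, in place of code of your own. Each camera call takes 0.05 s, during which the arm holds its last target. There are 200 camera calls.

### The job

Creep the heavy power supply along the bench into its dock by pushing its two bare back corners in turn, keeping it flat on the bench and never slewed more than about 20 degrees from the dock, until its whole front face is fully home against the stop; to bed it there, hold a steady push of about 20 N for half a second on its left back corner and then on its right one. Then swing the latch bar all the way across behind it. Never push harder than 30 N, do not touch the fragile terminal cover in the middle of its back, and leave the meter, the module and the screwdriver alone.

Things in the scene. Friction and masses are not known exactly. Their poses are not given: they have to be found in the camera images.
- supply: heavy flat power supply, bare steel case with black vent slots on top, 110 deep (x) x 190 wide (y) x 65 high mm, 1.3 to 2 kg, standing on four low smooth plastic feet 4 high; sliding one corner takes about 4 to 12 N. Origin: centre of its underside. Its +x is its front, which goes into the dock; its back face, towards the robot, lies at x = -55. No part of it can be grasped: it is pushed
- cover: fragile clear terminal cover fixed on the middle of the supply's back face: 110 wide (y), standing 18 out from the back face, from 12 to 52 above the bench. Origin: middle of its underside at its outer (-x) face, 73 behind the supply's centre; axes as the supply. Must not be touched. It leaves a bare strip of back face 40 wide at each corner
- back_left (a point): point on the supply's back face in the middle of the left (+y) bare strip, 75 left of centre, 30 above the bench; axes as the supply
- back_right (a point): the same in the right (-y) bare strip, 75 right of centre
- front_left (a point): left end (+y, 95 from centre) of the supply's front face, 30 above the bench; it lies at dock x = 0 when home
- front_right (a point): right end (-y, 95 from centre) of the supply's front face, 30 above the bench; it lies at dock x = 0 when home
- dock: aluminium dock fixed on the bench, open to the robot. Origin: on the bench at the middle of the stop's face; +x is the way the supply goes in. The rubber-faced stop (246 wide, 50 high, gives 1 mm) has its face at x = 0; two cheeks 40 high with inner faces at y = +102 and -102 run from x = 0 to -55 (7 mm play each side) and flare outward to y = +-119 at x = -85. Home, the supply is square with the dock, its centre at x = -55 and its back face at x = -110.
- latch_pivot (a point): vertical axis of the latch bar, on top of a post 22 across and 20 high, at dock x = -121, y = +132; the point is at the bar's mid-height, 28 above the bench; axes as the dock
- latch_pin (a point): black upright pin on the latch bar, 12 across, 45 out from the pivot, 36 to 56 above the bench (point 2 above the bar's top face). The steel bar is 62 long from the pivot, 16 wide, from 20 to 36 above the bench. Its x points outward along the bar
- latch (a joint): angle of the latch bar (rad), growing counter-clockwise seen from above, stiff enough to stay where left, about 1 N at the pin turns it. At 0 (fully open) the bar points back and outward, at 135 degrees counter-clockwise from dock +x; at 0.785 it points along dock -x; at its end stop, 2.356, it lies along dock -y, behind the supply's left corner and 3 mm clear of a supply that is home; it is blocked by one that is not
- meter: orange hand-held meter lying on the bench, 150 x 75 x 36, a bystander; origin centre of underside
- module: grey plug-in controller module lying on the bench, 100 x 110 x 45 high, a bystander; origin centre of underside
- driver: screwdriver lying on the bench, a bystander
Things that resemble listed ones, but are neither listed nor needed, are in the scene too. There is more than one size of the supply; the job needs the smallest.

How it is judged (in metres and radians):
On the way, in this order (a step that is already met when the one before it is completed fails the run):
1. the left back corner is pressed firmly: the supply bears on the dock with over 8 N, its front left end home, the latch still open (x of front_left in the frame of dock above -0.002 m and contact force between supply and dock above 8 N and contact force between the fingers and supply above 8 N and y of the grasp point in the frame of supply above 0.03 m and value of joint latch below 1.2 rad), for 0.25 s.
2. then the right back corner is pressed firmly: the supply bears on the dock with over 8 N, its whole front home, the latch still open (x of each of front_left, front_right in the frame of dock above -0.002 m and y of supply in the frame of dock between -0.011 and 0.011 m and angle between supply's own z axis and vertical below 0.05 rad and contact force between supply and dock above 8 N and contact force between the fingers and supply above 8 N and y of the grasp point in the frame of supply below -0.03 m and value of joint latch below 1.2 rad), for 0.25 s.
At the end, for the whole second after the job is handed in: Both ends of the supply's front face are within 2 mm of the dock's stop, the supply is flat on the bench between the cheeks (within 11 mm of the middle) and at rest, and the latch bar is across behind it (past 2.22 of 2.356 rad) and at rest (x of each of front_left, front_right in the frame of dock above -0.002 m and y of supply in the frame of dock between -0.011 and 0.011 m and angle between supply's own z axis and vertical below 0.05 rad and value of joint latch above 2.22 rad and linear speed of supply below 0.01 m/s and velocity of joint latch between -0.1 and 0.1 rad/s); the robot touches nothing.
It fails at once if the robot presses on the supply with more than 60 N, knocks included (contact force between any of the fingers, the arm and supply above 60 N).
It fails at once if the terminal cover is touched (over 1 N) (contact force between any of the fingers, the arm and cover above 1 N).
It fails at once if the supply is slewed more than 0.42 rad (24 degrees) from the dock (angle between the x axis of supply and the x axis of dock, either way round above 0.42 rad).
It fails at once if the supply is tipped or lifted off the bench (angle between supply's own z axis and vertical above 0.12 rad or height (world z) of supply above 0.012 m).
It fails at once if a bystander is moved by more than 20 mm (distance of any of meter, module, driver from where it was at the start of the episode above 0.02 m).
It also fails if it takes over 72 s, if anything falls off the work surface, if the arm or the gripper's body presses on something with over 40 N, if the wrist force passes 120 N, or if a joint passes its speed limit or range.

## Working session

There is one attempt and no reset: what is moved stays moved. The work goes in short steps, each a Python script; the robot and the scene stay as the last script left them, time stands still between calls to the robot, and variables do not carry over. Pictures are saved under pics/ and viewed, about 8 in all and at most 12, crops included, and the job is handed in when it is done.

```bash
ls; mkdir -p pics
python3 - <<'E'
from rig import arm
import cv2, numpy as np
for n in ("top","side"):
    im=arm.snapshot(n); cv2.imwrite(f"pics/{n}0.png",cv2.resize(im[:,:,::-1],(800,600),interpolation=cv2.INTER_CUBIC))
    c=arm.get_calibration(n); print(n,c["intrinsics"],np.round(c["cam_to_world"],4))
print(arm.grip_depth,arm.current_t(),arm.current_tool_rot(),arm.current_force())
E
```

```text
pics
top [[376.2978424    0.         264.98154494]
 [  0.         376.2978424  193.41531912]
 [  0.           0.           1.        ]] [[-0.0188 -0.9942  0.1058  0.4095]
 [-0.9998  0.0184 -0.0053 -0.0204]
 [ 0.0033 -0.1058 -0.9944  1.1125]
 [ 0.      0.      0.      1.    ]]
side [[465.6644954    0.         257.20506769]
 [  0.         465.6644954  198.48440784]
 [  0.           0.           1.        ]] [[-0.9951 -0.0607  0.0776  0.3991]
 [-0.0985  0.6239 -0.7752  1.2485]
 [-0.0014 -0.7791 -0.6269  1.0541]
 [ 0.      0.      0.      1.    ]]
0.0188 0.1 [[ 8.96571603e-01  4.42898660e-01 -3.71492909e-04]
 [ 4.42898800e-01 -8.96571036e-01  1.01532980e-03]
 [ 1.16618425e-04 -1.07484963e-03 -9.99999416e-01]] [-0.22272721 -0.61218746 -0.60281643]
```

View pics/top0.png

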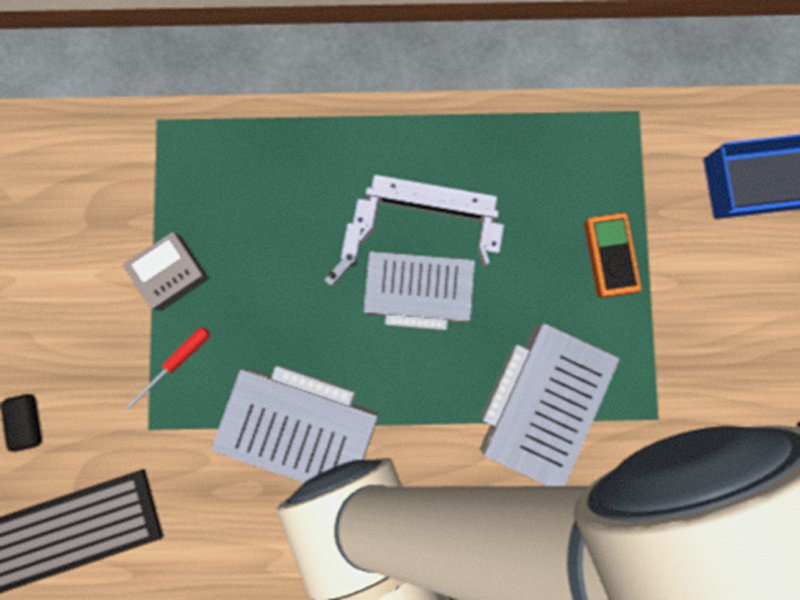

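View pics/side0.png

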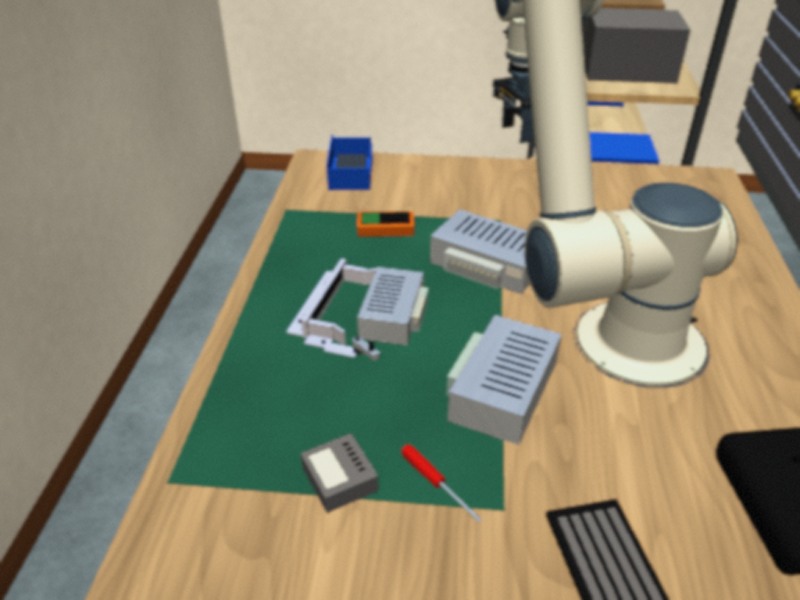

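The supply to push is the smallest of three (top view about (420,287)). It stands at the dock mouth, with the latch open at about (340,270) and two larger decoys nearer the robot. Next is a closer look with the wrist camera.

```bash
cat > h.py <<'E'
from rig import arm
import numpy as np, cv2
def down(deg):
    c,s=np.cos(np.radians(deg)),np.sin(np.radians(deg))
    return np.array([[c,s,0],[s,-c,0],[0,0,-1.]])
def px2w(cal,uv,z):
    K,T=cal["intrinsics"],cal["cam_to_world"]
    d=T[:3,:3]@np.linalg.inv(K)@np.array([*uv,1.]); o=T[:3,3]
    return (o+d*(z-o[2])/d[2])
def w2px(cal,p):
    q=np.linalg.inv(cal["cam_to_world"])@np.array([*p,1.]); r=cal["intrinsics"]@q[:3]; return r[:2]/r[2]
def save(im,name,f=1.5625):
    cv2.imwrite(f"pics/{name}.png",cv2.resize(im[:,:,::-1],None,fx=f,fy=f,interpolation=cv2.INTER_CUBIC))
E
python3 - <<'E'
from h import *
for y in (-9,171):
    print(y,arm.solve_ik([.5,-.04,.4],down(y)))
arm.move_l([.277,-.56,.40],feed=.3)
arm.move_to([.50,-.04,.40],down(-9))
arm.grip(0.0)
arm.sleep(.3)
cal=arm.get_calibration("wrist"); im=arm.snapshot("wrist"); np.save("w1.npy",im); np.savez("w1c.npz",**cal)
save(im,"w1"); print(cal, arm.current_t(),arm.current_joint_positions(),arm.current_width(),arm.current_force())
E
```

```text
-9 [-1.13979496e+01  1.02739522e+01  7.57802690e+01 -2.54444375e-14
  9.39457787e+01  8.76020504e+01]
171 [-1.13979496e+01  1.02739522e+01  7.57802690e+01 -2.54444375e-14
  9.39457787e+01 -9.23979496e+01]
{'intrinsics': array([[265.98171402,   0.        , 253.19039905],
       [  0.        , 265.98171402, 191.65570854],
       [  0.        ,   0.        ,   1.        ]]), 'cam_to_world': array([[-1.56165916e-01, -9.56511023e-01, -2.46371406e-01,
         5.69206020e-01],
       [-9.87730671e-01,  1.51374691e-01,  3.83904295e-02,
        -4.91959701e-02],
       [ 5.73526522e-04,  2.49343871e-01, -9.68414841e-01,
         5.71009044e-01],
       [ 0.00000000e+00,  0.00000000e+00,  0.00000000e+00,
         1.00000000e+00]])} 4.6167 [-1.13985813e+01  1.02731547e+01  7.57794092e+01 -1.85210121e-03
  9.39457267e+01  8.76009314e+01] 0.00014108937663704003 [-0.19005605  1.13316744 -0.29868191]
```

View pics/w1.png

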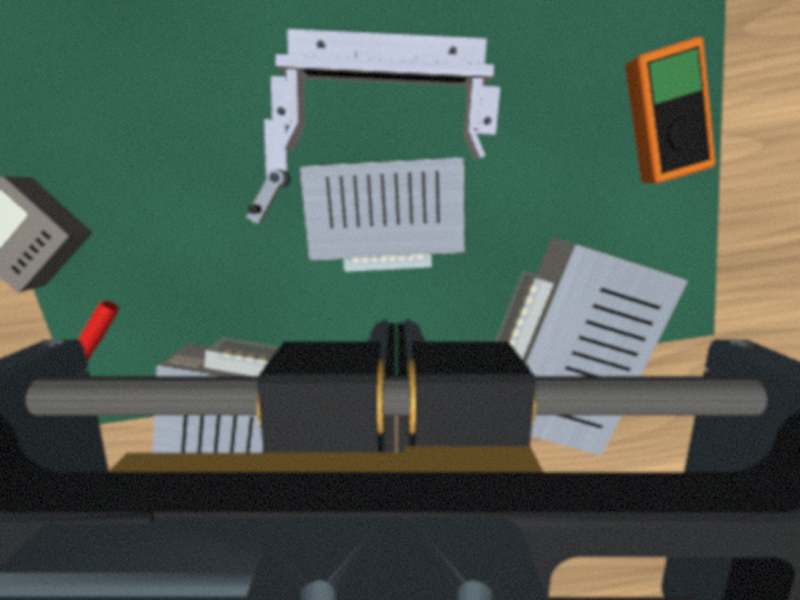

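The wrist picture shows the supply's top corners at about (300,167), (464,157), (464,250) and (309,260). The stop's front top edge runs from about (277,66) to (493,76), the latch pivot is near (281,178) and the pin near (255,210).

Run:
```python
from h import *
cal=dict(np.load("w1c.npz")); im=np.load("w1.npy")
P=lambda u,v,z: px2w(cal,(u/1.5625,v/1.5625),z)
for z in (.065,.069):
    c=np.array([P(*q,z) for q in ((300,167),(464,157),(464,250),(309,260))])[:,:2]
    print("supply",z,c.round(4).tolist(),"w",np.linalg.norm(c[0]-c[1]),np.linalg.norm(c[3]-c[2]),"d",np.linalg.norm(c[0]-c[3]),np.linalg.norm(c[1]-c[2]),"ctr",c.mean(0),"yaw",np.degrees(np.arctan2(*(c[0]+c[1]-c[2]-c[3])[::-1])))
print("pivot",P(281,178,.04),"pin",P(255,209,.056))
a,b=P(277,66,.05),P(493,76,.05); print("stop",a,b,np.linalg.norm(a-b),np.degrees(np.arctan2(a[1]-b[1],a[0]-b[0]))-90)
crop=im[5:185,140:330]; cv2.imwrite("pics/w1z.png",cv2.resize(crop[:,:,::-1],(760,720)[:2] if 0 else (633,600),interpolation=cv2.INTER_CUBIC))
```

```text
supply 0.065 [[0.6148, 0.0558], [0.596, -0.1337], [0.489, -0.1213], [0.5065, 0.068]] w 0.19041352851838259 0.1901122453310193 d 0.10901118665234427 0.10774842384460016 ctr [ 0.55156411 -0.03280428] yaw -6.548157601965076
supply 0.069 [[0.6144, 0.0549], [0.5958, -0.1331], [0.4896, -0.1207], [0.507, 0.0671]] w 0.18890831013840664 0.18860940859374875 d 0.10814945354415137 0.1068966728726692 ctr [ 0.55170357 -0.03293386] yaw -6.548157601965073
pivot [0.60808124 0.08670579 0.04      ] pin [0.57659044 0.12179999 0.056     ]
stop [0.72688348 0.06136016 0.05      ] [ 0.67854508 -0.17891767  0.05      ] 0.24509189630075967 -11.374768973403349
```

View pics/w1z.png

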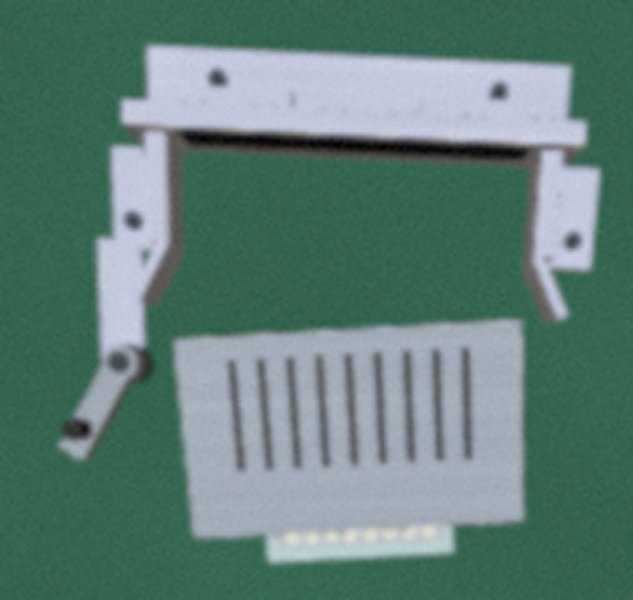

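Run:
```python
from h import *
cal=dict(np.load("w1c.npz"))
P=lambda u,v,z: px2w(cal,(u/3.3316+140-.35,v/3.3333+5-.35),z)
a,b=P(121,124,.05),P(586,148,.05); o=((a+b)/2)[:2]; yaw=np.arctan2(a[1]-b[1],a[0]-b[0])-np.pi/2
R=np.array([[np.cos(yaw),-np.sin(yaw)],[np.sin(yaw),np.cos(yaw)]])
print("dock",o,np.degrees(yaw),np.linalg.norm(a-b))
D=lambda u,v,z:(R.T@(P(u,v,z)[:2]-o)*1000).round(1)
for n,u,v,z in (("Lcheek",169,140,.04),("Lcheek2",167,240,.04),("Lfl",147,298,.04),("Rch",540,155,.04),("Rch2",534,262,.04),("Rfl",553,320,.04),("pivot",120,361,.04),("pin",77,428,.056),("rubber L",205,145,.05),
 ("sFL",174,340,.065),("sFR",521,320,.065),("sBR",523,520,.065),("sBL",194,537,.065),("covL",268,562,.052),("covR",454,552,.052)): print(n,D(u,v,z))
```

```text
dock [ 0.70286525 -0.05769178] -11.648684813643557 0.24749424970461922
Lcheek [ -4.1 100.7]
Lcheek2 [-54.6 102.4]
Lfl [-85.6 114.1]
Rch [  -2.1 -101.1]
Rch2 [ -56.5 -102.7]
Rfl [ -86.7 -116.3]
pivot [-120.6  130.2]
pin [-158.6  151.1]
rubber L [-8.  79.3]
sFL [-108.8   93.5]
sFR [-89.7 -94.4]
sBR [-197.9 -104.9]
sBL [-216.5   83.2]
covL [-231.6   42. ]
covR [-220.4  -68. ]
```

```bash
cat > p.py <<'E'
from h import *
import json
O=np.array([.7028,-.0577]); DY=np.radians(-11.5); Z=.030; T=np.radians(4); HALF=.016; YC=.078; COR=.10
rot=lambda a:np.array([[np.cos(a),-np.sin(a)],[np.sin(a),np.cos(a)]])
W=lambda p:O+rot(DY)@np.asarray(p)
D=lambda p:rot(DY).T@(np.asarray(p)[:2]-O)
S=json.load(open("s.json"))          # supply x,y,yaw in dock frame, face x of L/R contact points
def store(): json.dump(S,open("s.json","w"))
def pose(s,g):                       # tool pose at corner s (+1 left), gap g behind the back face
    p=W(np.array([S["x"],S["y"]])+rot(S["yaw"])@[-.055-HALF-g,s*YC]); a=DY+S["yaw"]
    R=down(np.degrees(a)); c=np.cos(T); k=np.sin(T)
    h=R[:,0].copy(); R2=np.c_[c*h+[0,0,k],R[:,1],k*h-[0,0,c]]
    return [p[0],p[1],Z],R2,h
def F(f0,h): return -float((np.array(arm.current_force())-f0)@h)
def face(s):                         # dock position of the finger's front
    h=pose(s,0)[2][:2]; return D(np.array(arm.current_ee_pos())[:2]+HALF*h)
def lane(s,feed=.25):
    p,R,h=pose(s,.048); arm.move_l(p,R,feed=feed)
def approach(s,thr=3.):
    lane(s); p,R,h=pose(s,.007); arm.move_l(p,R,feed=.12); arm.sleep(.1)
    f0=np.array(arm.current_force()); g=.007
    while g>-.02:
        g-=.001; p,R,h=pose(s,g); arm.move_l(p,R,feed=.02)
        if F(f0,h)>thr: break
    fx=face(s); k="L" if s>0 else "R"; S[k]=fx[0]
    print("touch",k,"gap",round(g*1e3,1),"F",round(F(f0,h),1),"face",(fx*1e3).round(1),"t",arm.current_t())
    return f0
def refit(s):                        # yaw and x from both touched face points
    S["yaw"]=float(np.arcsin((S["R"]-S["L"])/(2*YC)))
    S["x"]=float((S["L"]+S["R"])/2+.055*np.cos(S["yaw"]))
    print("refit x %.1f y %.1f yaw %.1f"%(S["x"]*1e3,S["y"]*1e3,np.degrees(S["yaw"])))
def push(s,adv,f0,step=.004,fmax=22,feed=.04):
    n=0;m=0;k="L" if s>0 else "R"
    while n<adv:
        d=min(step,adv-n); n+=d
        a=d*COR/(COR+YC); S["x"]+=a*np.cos(S["yaw"]); S["y"]+=a*np.sin(S["yaw"]); S["yaw"]-=s*d/(COR+YC)
        p,R,h=pose(s,0); arm.move_l(p,R,feed=feed); f=F(f0,h); m=max(m,f)
        if f>fmax: print("stop: force"); break
    S[k]=float(face(s)[0]); o="R" if s>0 else "L"
    store(); print("pushed",k,round(n*1e3,1),"Fmax",round(m,1),"last",round(f,1),"x %.1f y %.1f yaw %.1f"%(S["x"]*1e3,S["y"]*1e3,np.degrees(S["yaw"])),"face",round(S[k]*1e3,1),"t",arm.current_t())
def back(s,g=.048):
    p,R,h=pose(s,g); arm.move_l(p,R,feed=.25)
E
echo '{"x":-0.1532,"y":-0.0056,"yaw":0.101,"L":0,"R":0}' > s.json
python3 - <<'E'
from p import *
p,R,h=pose(1,.048); arm.move_to([p[0],p[1],.2],R); 
f0=approach(1)
push(1,.006,f0,step=.003); print(arm.current_t(),arm.current_force()-f0,face(1))
E
```

```text
touch L gap 0.0 F 3.8 face [-216.2   66.4] t 8.7083
pushed L 6.0 Fmax 1.0 last 1.0 x -149.8 y -5.3 yaw 3.9 face -209.7 t 9.2083
9.2083 [-0.81247413  1.1648551  -2.64771387] [-0.2096795   0.06891603]
```

Run:
```python
from p import *
f0=np.array([0,0,0.])+arm.current_force()*0+np.array([-.2,.5,-.3])
push(1,.026,f0); back(1)
f0=approach(-1); refit(-1); push(-1,.006,f0)
store()
save(arm.snapshot("top"),"top1")
```

```text
pushed L 26.0 Fmax 2.0 last 2.0 x -135.3 y -5.2 yaw -4.5 face -183.9 t 11.0083
touch R gap 0.0 F 3.8 face [-196.7  -78.6] t 14.4667
refit x -135.5 y -5.2 yaw -4.7
pushed R 6.0 Fmax 1.3 last 1.1 x -132.1 y -5.5 yaw -2.7 face -190.7 t 14.9667
```

View pics/top1.png

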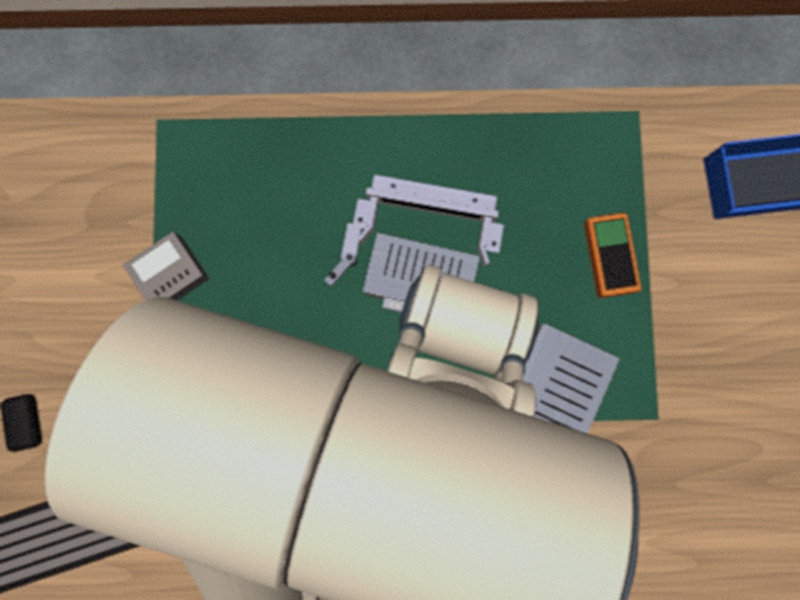

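The supply has moved as modelled and sits at the dock mouth between the flares, slightly right of centre. I'll keep creeping, with the heading biased left.

Run:
```python
from p import *
F0=np.array([-.2,.5,-.3])
push(-1,.032,F0); back(-1)
f0=approach(1); refit(1); push(1,.034,f0); back(1)
f0=approach(-1); refit(-1); push(-1,.008,f0,step=.003)
store(); print(arm.current_force(),arm.current_t())
im=arm.snapshot("top"); save(im[110:240,180:350],"top2",4)
```

```text
pushed R 32.0 Fmax 1.8 last 0.6 x -114.2 y -4.9 yaw 7.6 face -158.2 t 17.0833
touch L gap -1.0 F 3.2 face [-178.3   65.3] t 20.7917
refit x -113.7 y -4.9 yaw 7.4
pushed L 34.0 Fmax 2.3 last 2.3 x -94.6 y -4.1 yaw -3.6 face -144.7 t 23.1
touch R gap -1.0 F 3.5 face [-153.7  -78.6] t 26.8083
refit x -94.3 y -4.1 yaw -3.3
pushed R 8.0 Fmax 2.3 last 2.0 x -89.8 y -4.3 yaw -0.8 face -145.7 t 27.5583
[-1.58530582  0.06743737 -0.34827333] 27.5583
```

View pics/top2.png

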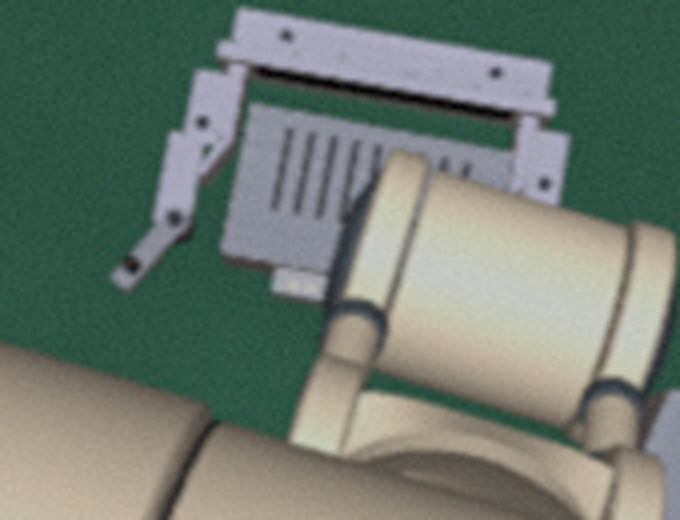

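```bash
cat >> p.py <<'E'
def press(s,f0,target=20.,hold=.6,reach=.012):
    p,R,h=pose(s,0); p=np.array(arm.current_ee_pos()); R=np.array(arm.current_tool_rot()); e=0; f=F(f0,h)
    while f<target-1.5 and e<reach:
        st=.0008 if f<6 else .0003
        e+=st; arm.move_l(p+e*h,R,feed=.02); f=F(f0,h)
    fs=[round(f,1)]; t=arm.current_t()
    while arm.current_t()-t<hold and f>5:
        arm.sleep(.08); f=F(f0,h); fs.append(round(f,1))
        if f<target-4: e+=.0002; arm.move_l(p+e*h,R,feed=.02)
        if f>target+4: e-=.0002; arm.move_l(p+e*h,R,feed=.02)
    fx=face(s); k="L" if s>0 else "R"; S[k]=float(fx[0]); store()
    print("press",k,"e %.1f"%(e*1e3),fs,"face",(fx*1e3).round(1),"t",arm.current_t())
E
python3 - <<'E'
from p import *
F0=np.array([-.2,.5,-.3])
push(-1,.020,F0); back(-1)
f0=approach(1); refit(1); push(1,-.113-S["L"],f0,fmax=15); press(1,f0)
E
```

```text
pushed R 20.0 Fmax 0.4 last -0.3 x -78.6 y -3.9 yaw 5.7 face -125.3 t 28.9
touch L gap -1.0 F 4.0 face [-140.4   68.4] t 32.6083
refit x -78.1 y -3.9 yaw 5.5
pushed L 27.4 Fmax 1.2 last 1.1 x -62.8 y -3.4 yaw -3.3 face -113.0 t 34.4
press L e 5.4 [20.4, 20.0, 20.1, 20.4, 20.4, 21.9, 20.8, 20.5, 19.5] face [-110.9   77.4] t 38.3167
```

Run:
```python
from p import *
S["yaw"]=np.radians(-3.5); S["x"]=-.0595; back(1)
f0=approach(-1); refit(-1); push(-1,max(.001,-.1135-S["R"]),f0,fmax=15); press(-1,f0)
refit(-1)
cal=arm.get_calibration("wrist"); im=arm.snapshot("wrist"); np.save("w2.npy",im); np.savez("w2c.npz",**cal)
save(im,"w2")
```

```text
touch R gap 1.0 F 4.0 face [-120.6  -77.9] t 41.5333
refit x -60.9 y -3.4 yaw -3.6
pushed R 7.1 Fmax 0.4 last -0.3 x -56.9 y -3.6 yaw -1.3 face -113.3 t 42.0333
press R e 6.4 [18.8, 19.0, 18.6, 19.2, 18.3, 19.2, 18.2, 18.2, 18.7] face [-110.   -80.5] t 45.95
refit x -55.5 y -3.6 yaw 0.3
```

View pics/w2.png

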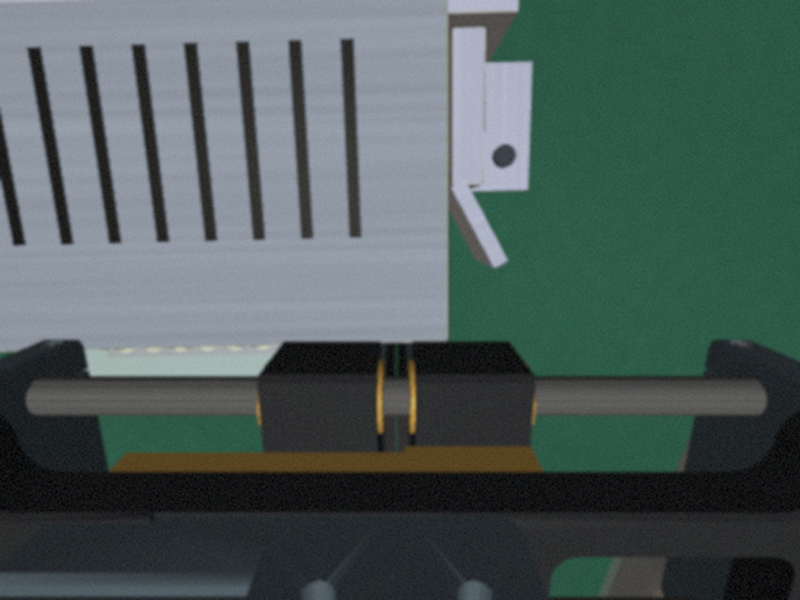

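Both presses reached about 20 N, and the two face points agree to 0.9 mm. I'll back off and rise for a check of the whole dock before latching.

Run:
```python
from p import *
back(-1); p=np.array(arm.current_ee_pos()); arm.move_l(p+[0,0,.07],feed=.3)
q=W([-.215,0.02]); arm.move_to([q[0],q[1],.25],down(-11.5)); arm.sleep(.15)
cal=arm.get_calibration("wrist"); im=arm.snapshot("wrist"); np.save("w3.npy",im); np.savez("w3c.npz",**cal)
save(im[:220],"w3"); print(arm.current_t())
```

```text
47.7083
```

View pics/w3.png

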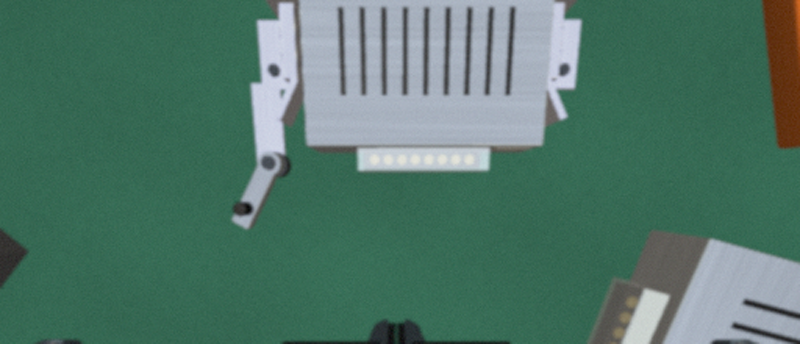

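The back edge runs from (306,146) to (544,146), square with the dock. The pivot is at (269,162) and the pin at (242,209). I'll check these numerically, then swing the latch.

```bash
cat > latch.py <<'E'
from p import *
cal=dict(np.load("w3c.npz")); Q=lambda u,v,z:(D(px2w(cal,(u/1.5625-.18,v/1.5625-.18),z))*1e3).round(1)
bl,br=Q(306,146,.065),Q(544,146,.065); pv=Q(269,162,.038); pn=Q(242,208,.056)
phi0=np.degrees(np.arctan2(pn[1]-pv[1],pn[0]-pv[0])); print("back",bl,br,"pivot",pv,"pin",pn,"phi",phi0)
assert abs(bl[0]-br[0])<2.5 and 140<phi0<165
PV=np.array([-.121,.132])
def tp(phi,gap=0,z=.042):
    a=np.radians(phi); u=np.array([np.cos(a),np.sin(a)]); t=np.array([-u[1],u[0]])
    p=W(PV+.045*u-(.022+gap)*t); tw=rot(DY)@t
    return [p[0],p[1],z],down(np.degrees(DY)+phi-90-180 if phi>=0 else 0),np.array([*tw,0])
s=phi0-14
p,R,h=tp(s,z=.12); arm.move_to(p,R); p,R,h=tp(s); arm.move_l(p,R,feed=.15); arm.sleep(.1)
f0=np.array(arm.current_force()); print("down t",arm.current_t()); m=0
for phi in np.r_[np.arange(s,264,6),np.arange(264,280,1.)]:
    p,R,h=tp(phi); arm.move_l(p,R,feed=.035); f=F(f0,h); m=max(m,f)
    if f>(5 if phi>262 else 12): break
print("phi",phi,"F",f,"max",m,"t",arm.current_t())
e=np.array(arm.current_ee_pos()); print("tool dock",D(e)*1e3)
arm.move_l(e-.045*h,feed=.2); arm.move_l(np.array(arm.current_ee_pos())+[0,0,.14],feed=.3)
q=W([-.25,.05]); arm.move_to([q[0],q[1],.25],down(-11.5-180)); arm.sleep(.1)
cal=arm.get_calibration("top"); im=arm.snapshot("top"); np.save("t3.npy",im); save(im[100:240,170:360],"top3",4)
print(arm.current_t())
E
python3 latch.py
```

```text
back [-109.8   92.7] [-109.9  -98.4] pivot [-120.2  131.2] pin [-158.7  151.9] phi 151.73475447395455
down t 51.7167Traceback (most recent call last):
  File "latch.py", line 15, in <module>
    p,R,h=tp(phi); arm.move_l(p,R,feed=.035); f=F(f0,h); m=max(m,f)
                   ~~~~~~~~~~^^^^^^^^^^^^^^^
rig.Unreachable: the arm cannot follow that straight line within its joint ranges
```

Run:
```python
from p import *
e=np.array(arm.current_ee_pos()); R=np.array(arm.current_tool_rot())
print(arm.current_t(),arm.current_joint_positions(),e,D(e)*1e3,np.degrees(np.arctan2(R[1,0],R[0,0])),arm.current_force())
PV=np.array([-.121,.132])
for phi in (138,150,180,210,240,270):
  a=np.radians(phi);u=np.array([np.cos(a),np.sin(a)]);t=np.array([-u[1],u[0]]);p=W(PV+.045*u-.022*t)
  print(phi,[arm.solve_ik([*p,.042],down(-11.5+phi-90+k)) for k in (0,180)])
```

```text
54.6667 [ 5.83256877e+00  3.69184575e+01  9.35102867e+01 -9.23731174e-04
  4.95663469e+01 -1.74106084e+02] [0.56563545 0.11768581 0.04204321] [-169.37723648  144.51867945] -90.06074773519016 [0.10298213 1.00535843 0.8416977 ]
138 [array([ 8.02923792e+00,  3.92655471e+01,  8.73710209e+01, -2.54444375e-14,
        5.33634320e+01,  6.15292379e+01]), array([ 8.02923792e+00,  3.92655471e+01,  8.73710209e+01, -2.54444375e-14,
        5.33634320e+01, -1.18470762e+02])]
150 [array([ 7.88416519e+00,  3.86536402e+01,  8.89586494e+01, -2.54444375e-14,
        5.23877104e+01,  4.93841652e+01]), array([ 7.88416519e+00,  3.86536402e+01,  8.89586494e+01, -2.54444375e-14,
        5.23877104e+01, -1.30615835e+02])]
180 [array([ 6.62524717e+00,  3.73078045e+01,  9.24892015e+01, -2.54444375e-14,
        5.02029940e+01,  1.81252472e+01]), array([ 6.62524717e+00,  3.73078045e+01,  9.24892015e+01, -2.54444375e-14,
        5.02029940e+01, -1.61874753e+02])]
210 [array([ 4.34193738e+00,  3.65054173e+01,  9.46232305e+01, -2.54444375e-14,
        4.88713522e+01, -1.41580626e+01]), array([ 4.34193738e+00,  3.65054173e+01,  9.46232305e+01, -2.54444375e-14,
        4.88713522e+01,  1.65841937e+02])]
240 [array([ 1.72785192e+00,  3.64659638e+01,  9.47287890e+01, -2.54444375e-14,
        4.88052472e+01, -4.67721481e+01]), array([ 1.72785192e+00,  3.64659638e+01,  9.47287890e+01, -2.54444375e-14,
        4.88052472e+01,  1.33227852e+02])]
270 [array([-3.49494848e-01,  3.72003127e+01,  9.27737288e+01, -2.54444375e-14,
        5.00259585e+01, -7.88494948e+01]), array([-3.49494848e-01,  3.72003127e+01,  9.27737288e+01, -2.54444375e-14,
        5.00259585e+01,  1.01150505e+02])]
```

The supply reads -109.8 and -109.9 mm at the back corners, so it's home. The sweep stopped partway because joint 6 reached its limit. From here I'll carry on with a fixed tool orientation.

Run:
```python
from p import *
PV=np.array([-.121,.132]); f0=np.array([-.2,.8,.3]); m=0
def tp(phi):
    a=np.radians(phi); u=np.array([np.cos(a),np.sin(a)]); t=np.array([-u[1],u[0]])
    return [*W(PV+.045*u-.022*t),.042],np.array([*(rot(DY)@t),0])
for phi in np.r_[np.arange(196,262,6),np.arange(262,284,1.5)]:
    p,h=tp(phi); arm.move_l(p,feed=.06); f=F(f0,h); m=max(m,f)
    if f>(7 if phi>255 else 15): break
print("phi",phi,"F",f,"max",m,"t",arm.current_t())
e=np.array(arm.current_ee_pos()); print("tool dock",D(e)*1e3)
arm.move_l(e-.045*h,feed=.2); arm.move_l(np.array(arm.current_ee_pos())+[0,0,.14],feed=.3)
q=np.array(arm.current_joint_positions()); q[0]=-45; arm.move_joints(q)
im=arm.snapshot("top"); np.save("t3.npy",im); save(im[100:240,170:360],"top3",4); print(arm.current_t())
```

```text
Traceback (most recent call last):
rig.Unreachable: the arm cannot follow that straight line within its joint ranges
```

Run:
```python
from p import *
print(arm.current_t(), D(arm.current_ee_pos())*1e3)
PV=np.array([-.121,.132]); f0=np.array([-.2,.8,.3]); m=0
def tp(phi):
    a=np.radians(phi); u=np.array([np.cos(a),np.sin(a)]); t=np.array([-u[1],u[0]])
    return [*W(PV+.045*u-.022*t),.042],np.array([*(rot(DY)@t),0])
for phi in np.r_[np.arange(196,262,6),np.arange(262,284,1.5)]:
    p,h=tp(phi); arm.move_l(p,down(-90-min(12,(phi-191)*.25)),feed=.06); f=F(f0,h); m=max(m,f)
    if f>(7 if phi>255 else 15): break
print("phi",phi,"F",f,"max",m,"t",arm.current_t())
e=np.array(arm.current_ee_pos()); print("tool dock",D(e)*1e3)
arm.move_l(e-.045*h,feed=.2); arm.move_l(np.array(arm.current_ee_pos())+[0,0,.14],feed=.3)
q=np.array(arm.current_joint_positions()); q[0]=-45; arm.move_joints(q)
im=arm.snapshot("top"); np.save("t3.npy",im); save(im[100:240,170:360],"top3",4); print(arm.current_t())
```

```text
55.6667 [-170.62888576  124.70743683]
phi 281.5 F 8.69046734732972 max 8.69046734732972 t 62.075
tool dock [-135.5320658    83.88172827]
64.6417
```

View pics/top3.png

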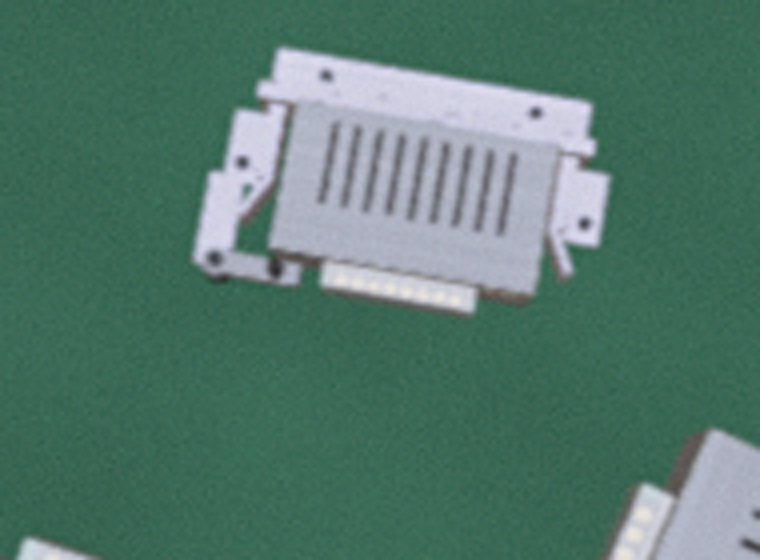

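```bash
python3 -c "
from rig import arm
print(arm.current_force(),arm.current_t()); arm.sign_off()"
```

```text
[0.13447423 0.52150448 0.47645079] 64.6417
the job is handed in; nothing more can be done
```

The supply is home in the dock with the latch bar across behind it, and I handed the job in at 64.6 s of the 72 s allowed.

- **Creeping in:** I pushed the left and right back corners in turn, with the slew never above about 8 degrees. The cover and the bystanders were never approached.
- **Bedding:** I held the left corner at about 20 N (19.5–21.9 N) for about 0.6 s or more, then the right at about 18–19 N for the same time. The highest push reading was about 22 N.
- **Home check:** From the wrist camera, the back corners lie at dock x = -109.8 and -109.9 mm, against -110 when home. The supply's centre is about 3 mm right of the middle. The finger positions at the two presses gave -110.9 (left) and -110.0 mm (right), about 1 mm apart. I took that as measuring error and did not press the left corner again.
- **Latch:** The first sweep stopped partway because joint 6 reached its limit, and the next try was refused before it moved. A third sweep, with the tool turned differently, finished the swing. It ended against a firm 8.7 N stop, and the last top picture shows the bar lying along the supply's back, parallel to the stop as far as I could measure.
- **At hand-in:** The arm was clear of everything. Sign-off gives no verdict, so these readings are my only checks.

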